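# Crank the plaster mould clamp shut

### The arm

A 6-joint arm with a two-finger parallel gripper is mounted at the origin on the work surface. World frame = base frame: x ahead of the robot, y to its left, z up, the work surface at z = 0. Lengths are in mm, angles in rad, forces in N, time in s.
With the tool pointing down it reaches from about 350 to 875 mm from the base axis. Payload 4.2 kg.
Tool frame: the origin (TCP) lies at the very end of the fingers, on their centre line; the grasp point (between the pads) lies 19 mm behind it; z points along the fingers, y is the line along which they close (so a half turn about z gives the same grasp; the last joint's range is limited). The gripper opens to 85 mm and grips with 20 to 120 N. Pads are 22 mm wide; open, the fingers measure 114 mm over their backs; the gripper's body (76 mm by 85 mm) begins 54 mm behind the grasp point. The pads swing forward as they close: fully open they stand 13 mm farther back than shut.
Start: joints at [0.259, 0.385, 0.008, 0, -1.194, -0.259], TCP at [624.979, 0.025, 231.312] pointing down, gripper open.
Joint ranges: [-3.14, 3.14], [-1.21, 2.06], [-1.07, 1.41], [-3.16, 2.05], [-2.99, -0.16], [-3.1, 3.1]. Speed limits (rad/s): [2.79, 2.79, 3.14, 3.14, 3.14, 3.14].

### API

Orientations are given as a unit quaternion [x, y, z, w].
In Python, from bench import arm gives the robot as it stands. The module is installed in compiled form; this text tells all that it offers.
- The arm moves only by the tool drive_tool, never from a script. Its argument "targets" is a list of rows, each a list of 5 numbers: the closure, from -1 (fully open) to 1 (shut), then the shift along the tool's x, y, z in mm, then the turn about the tool's z in degrees. In form: [[grip, tx, ty, tz, roll], ...]. A call has 1 to 12 rows; each row is the pose to reach, as a shift and turn from the pose commanded when the call began, along the tool's axes at that moment; what a row does not reach only later rows make up. A row lasts 1/10 s, in which the tool goes at most 50 mm and 8.59 degrees, less where a joint would pass 70% of its speed; a pose out of reach is approached as far as the arm can. A call with a gripper value outside its range is refused whole. The fingers move at their own pace and stop on an object; the grip force is fixed at half the most. Time passes only in rows, so rows that repeat a pose let the fingers close. It gives the time, the measured TCP pose, the force, the opening and the grip force at its end, in the units of the state.
- arm.read_state(): the state, without advancing time (a new reading comes with each control period).
- arm.get_image(name): name is "scene" or "side" or "wrist"; returns the picture (480x640x3 uint8, blue, green, red); there is no depth.
- arm.camera_params(name): a dict with "fov_y" (degrees; the focal length in pixels is half the picture's height over the tangent of half this angle, whatever the lens; pixels are square), "cx", "cy" (the principal point, pixels), "rvec" (rotation vector, rad) and "tvec" (3), from world to camera coordinates, as OpenCV has them; the wrist camera has in their place "tool_from_camera" (4x4, takes a point from camera to tool coordinates, whose origin is the TCP and whose axes are the flange's). Camera axes: x right, y down, z forward; pixel columns grow to the right and rows downward; lengths in mm; the calibration is good to about 2 mm. A picture is of the moment at which its call begins: read the wrist's pose just before it. camera_params takes no time and is no camera call.
- arm.job_done(): hands the job in; it is judged then, once.
The state is a dict: "clock": time; "joints": joint angles; "joint_vel": joint speeds; "joint_efforts": joint torques, N m; "position": TCP position; "ee_rot": TCP orientation; "contact_force": force on the tool from outside, world axes, zero at the start; "wrist_torque": the same for the moment, N m; "gripper_width": finger opening in mm; "grasp_force": force on a finger pad.
Only numpy, scipy, OpenCV 4.12 (cv2) and the standard library are available. Lean on these libraries where they do the work, as an engineer would, in place of code of your own. Each camera call takes 0.05 s, during which the arm holds its last target. There are 200 camera calls.

### The job

Fit the loose crank onto the square shaft end of the mould clamp, all the way down on its collar, and wind it clockwise until the two plaster mould halves are pushed together against the fixed jaw and the clamp is firmly tight: the sprung plate of the sliding jaw pressed at least half way in, or the crank coming up hard. Do not force it beyond that, do not touch the mould or the jaw with the gripper, leave the crank on the shaft, and do not push the jar, the nearby plaster bat or the wooden tool in front of the clamp about.

Things in the scene. Friction and masses are not known exactly. Their poses are not given: they have to be found in the camera images.
- clamp: Bench clamp for plaster moulds, fixed to the table. Origin on the table, under the axis of its vertical shaft; z up. Grey bed 130 mm (x), from y = -55 to +245 mm, 20 mm high. Green gear head 70 x 70 mm (y -40 to +30 mm), top 87 mm above the table, with the shaft. Fixed green jaw 110 mm wide (x), top at 75 mm, its face at y = 205 mm.
- shaft_tip (a point): Top of the square steel shaft end, on its axis, 123 mm above the table: 16 mm across flats for 22 mm, then a 6 mm tapered tip narrowing to 10 mm. The shaft's angle about its axis differs every time and is NOT given (this point's axes are the clamp's): see it, or lay the crank on with light pressure and turn it until it drops.
- shaft_foot (a point): On the shaft axis at the top of the round collar (diameter 34 mm), 95 mm above the table, where the fitted crank's underside rests. The shaft turns against a steady friction of 0.2 N m and stays where left. Clockwise from above closes: the jaw moves 24 mm a turn along clamp +y; about 2 to 2.5 turns are needed.
- crank: Loose steel crank, about 0.38 kg, lying handle up. Origin: centre of its hub's underside; x along the arm to the handle, z up. Hub 36 x 36 x 32 mm high, with a square through hole 18.2 mm wide, sides parallel to x and y (fits in four positions). Arm: bar 14 mm wide, 20 to 30 mm above the underside, out to x = 88 mm; counterweight 24 mm wide on the other side, to x = -42 mm.
- hub_foot (a point): Centre of the underside of the crank's hub (the same point as the crank's origin).
- handle (a point): Centre of the crank's upright round wooden handle, which spins freely: diameter 22 mm, 75 mm from the hub axis along crank x, from 32 to 65 mm above the hub's underside (this point at 49 mm).
- jaw: Dark steel plate of the sliding jaw, 90 mm wide (x), 10 mm thick, top 75 mm above the table, carried on springs by a green block behind it that the screw drives. It can be pressed in 8 mm against 10 N per mm: 10 N on the mould add 0.04 N m at the crank; 1/6 turn after it stops it is half in. Origin: middle of its face's lower edge, on the bed; +y is the closing direction.
- mould_a: Plaster mould half next to the sliding jaw, loose on the clamp's bed between low guide rails: 88 (x) by 35 (y, along the clamping direction) by 60 mm high. Origin: centre of its underside, 20 mm above the table; its top is at 80 mm. Fragile. It stands clear of the jaw and of the other half at the start.
- mould_b: The other plaster mould half, the same size, between mould_a and the fixed jaw. When the clamp is shut both stand face to face against the fixed jaw.
- bat_a: Bystander: round plaster bat, diameter 140, 30 mm high, with a grey disc on it (42 mm high in all), towards the far edge on the crank's side. Origin: centre of the underside.
- jar: Bystander: small amber jar, diameter 60, 70 mm high, beyond the clamp. Origin: centre of the underside.
- paddle: Bystander: flat wooden modelling tool about 155 mm long, 9 mm thick, between the clamp and the robot. Origin: on the table, in the handle.
Things that resemble listed ones, but are neither listed nor needed, are in the scene too. Leave any green look-alike of the crank alone.

How it is judged (in metres and radians):
On the way, in this order (a step that is already met when the one before it is completed fails the run):
1. the crank is down on the shaft, upright, within 4 mm of its axis and of the collar (horizontal distance between hub_foot and shaft_foot below 0.004 m and z of hub_foot in the frame of shaft_foot below 0.004 m and angle between crank's own z axis and vertical below 0.12 rad), for 0.2 s.
2. the jaw, wound by the crank on the shaft, presses the mould halves together (contact force between mould_a and mould_b above 20 N and horizontal distance between hub_foot and shaft_foot below 0.005 m), for 0.2 s.
At the end, for the whole second after the job is handed in: The two mould halves are face to face (their centres within 37 mm) and pressed by the jaw with more than 20 N (plate pressed in over 2 mm) that stays on by itself; the crank is left at rest on the shaft, upright, within 4 mm of its axis and 5 mm of the collar (contact force between mould_a and mould_b above 20 N and contact force between jaw and mould_a above 20 N and distance between mould_a and mould_b below 0.037 m and horizontal distance between hub_foot and shaft_foot below 0.004 m and z of hub_foot in the frame of shaft_foot below 0.005 m and angle between crank's own z axis and vertical below 0.12 rad and linear speed of crank below 0.02 m/s); the robot touches nothing.
It fails at once if the mould is squeezed with more than 400 N (the handle was forced with over 20 N) (contact force between mould_a and mould_b above 400 N).
It fails at once if the gripper presses on a mould half or on the jaw (contact force between any of the fingers, the arm and mould_a above 2 N or contact force between any of the fingers, the arm and mould_b above 2 N or contact force between any of the fingers, the arm and jaw above 2 N).
It fails at once if a bystander is pushed more than 30 mm (distance of any of bat_a, jar, paddle from where it was at the start of the episode above 0.03 m).
It also fails if it takes over 72 s, if anything falls off the work surface, if the arm or the gripper's body presses on something with over 40 N, if the wrist force passes 120 N, or if a joint passes its speed limit or range.

## Working session

There is one attempt and no reset: what is moved stays moved. The work goes in short steps, Python scripts to look and compute and a tool call to move; the robot and the scene stay as the last step left them, time stands still between calls to the robot, and variables do not carry over. Pictures are saved under pics/ and viewed, at most 10 in all, crops included, and the job is handed in when it is done.

Besides the shell and the picture viewer there is one more tool, called after "Emit:" as name([rows], argument=value, ...), one row to a line, values as JSON. drive_tool: Moves the arm, as the interface text tells. Its arguments: {"type":"object","properties":{"targets":{"type":"array","items":{"type":"array","items":{"type":"number"}}}},"required":["targets"]}

```bash
mkdir -p pics; cat > h.py <<'E'
import numpy as np, cv2
from scipy.spatial.transform import Rotation as R
from bench import arm
def cam(n, st=None):
    p=arm.camera_params(n); f=240/np.tan(np.radians(p['fov_y'])/2)
    K=np.array([[f,0,p['cx']],[0,f,p['cy']],[0,0,1]])
    if n=='wrist':
        st=st or arm.read_state()
        T=np.eye(4);T[:3,:3]=R.from_quat(st['ee_rot']).as_matrix();T[:3,3]=st['position']
        M=np.linalg.inv(T@np.array(p['tool_from_camera']))
        return K,M[:3,:3],M[:3,3],p
    return K,cv2.Rodrigues(np.array(p['rvec'],float))[0],np.array(p['tvec'],float).ravel(),p
def ray(c,u,v,z):
    K,Rm,t,_=c; C=-Rm.T@t; d=Rm.T@np.linalg.inv(K)@[u,v,1]
    return C+d*(z-C[2])/d[2]
def proj(c,P):
    K,Rm,t,_=c; q=(K@(Rm@np.atleast_2d(P).T+t[:,None])).T; return q[:,:2]/q[:,2:]
E
python3 - <<'E'
from h import *
s=arm.read_state(); print({k:np.round(v,3) for k,v in s.items()})
for n in ("scene","side","wrist"):
    c=cam(n); cv2.imwrite(f"pics/{n}0.png",arm.get_image(n)); print(n,c[3], -c[1].T@c[2])
E
```

```text
{'clock': np.float64(0.0), 'joints': array([ 0.259,  0.386,  0.007, -0.   , -1.194, -0.259]), 'joint_vel': array([ 0.   ,  0.   ,  0.   ,  0.   , -0.001, -0.001]), 'joint_efforts': array([-1.0000e-03, -3.9229e+01,  1.8840e+01,  4.1860e+00, -5.0000e-03,
        0.0000e+00]), 'position': array([6.24418e+02, 3.60000e-02, 2.30217e+02]), 'ee_rot': array([-0.707,  0.707,  0.001, -0.001]), 'contact_force': array([ 0.282, -0.091, -0.261]), 'wrist_torque': array([-0.006,  0.071, -0.059]), 'grasp_force': np.float64(0.0), 'gripper_width': np.float64(85.504)}
scene {'fov_y': 50.34058749779373, 'cx': 325.09946668164724, 'cy': 243.97011895029152, 'rvec': array([ 1.34599534,  2.39927692, -0.71464479]), 'tvec': array([ 386.40213521, -264.63903425, 1681.51254129])} [1196.98298329  248.32842692 1245.94927071]
side {'fov_y': 56.60729037288257, 'cx': 314.67187115240046, 'cy': 243.76472156626204, 'rvec': array([ 2.2635296 , -0.61292829,  0.24112991]), 'tvec': array([-520.68503802,  202.97123619,  955.64845854])} [ 187.36085863 -744.00142291  798.08019598]
wrist {'fov_y': 70.53439373951224, 'cx': 327.11541826964714, 'cy': 240.8269173125908, 'tool_from_camera': array([[ 6.81540762e-05, -9.47570199e-01, -3.19547671e-01,
         8.26327395e+01],
       [ 9.99999860e-01, -1.03203706e-04,  5.19317893e-04,
         9.14901768e-01],
       [-5.25068663e-04, -3.19547662e-01,  9.47570059e-01,
        -1.42317630e+02],
       [ 0.00000000e+00,  0.00000000e+00,  0.00000000e+00,
         1.00000000e+00]])} [623.84269576 -82.60765999 372.65616172]
```

View pics/scene0.png

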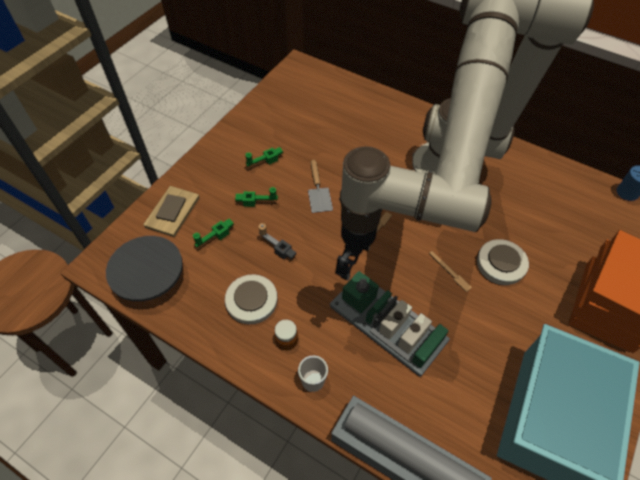

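View pics/side0.png

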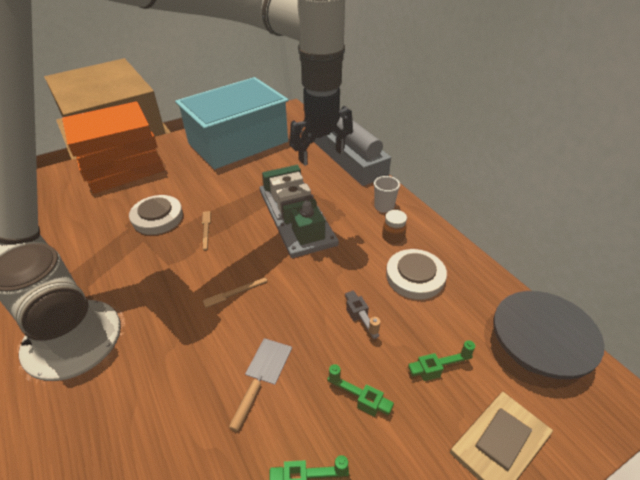

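The scene view shows the grey crank with its hub near (286,250) and its handle near (263,230); the clamp's gear head is near (362,285). In the side view the crank hub is near (357,303), the handle top near (375,321), and the shaft top near (306,207).

```bash
python3 - <<'E'
from h import *
s,d=cam('scene'),cam('side')
def tri(a,b):
    P=[c[0]@np.c_[c[1],c[2]] for c in (s,d)]
    X=cv2.triangulatePoints(P[0],P[1],np.array(a,float),np.array(b,float)).ravel();return X[:3]/X[3]
print('hub',ray(s,286,250,32),ray(d,357,303,32))
print('handle',ray(s,262,228,65),ray(d,375,320,65), tri((262,228),(375,320)))
print('shaft',ray(d,306,207,123),ray(s,363,282,123))
print('bat',ray(d,416,268,42),ray(s,250,295,42)); print('jar',ray(d,396,218,70))
print('paddle',ray(d,235,292,5),ray(d,205,300,5),ray(d,265,282,5))
print('fixedjaw far corner',ray(d,301,168,75),ray(d,263,175,75))
for n,(u,v) in {'scene':(310,270),'side':(335,250)}.items():
    im=cv2.imread(f'pics/{n}0.png'); cv2.imwrite(f'pics/{n}c.png',cv2.resize(im[v-100:v+100,u-130:u+130],None,fx=3,fy=3,interpolation=cv2.INTER_CUBIC))
E
```

```text
hub [ 569.9329765  -237.10945701   32.        ] [ 563.32423034 -251.36817013   32.        ]
handle [ 560.74931122 -322.73688634   65.        ] [ 553.9884334 -327.3008884   65.       ] [ 557.32785304 -324.87382068   59.60693552]
shaft [577.0442118   -3.37533253 123.        ] [595.15957502  17.41508758 123.        ]
bat [ 733.1424581  -241.59588703   42.        ] [ 743.72983008 -235.4834671    42.        ]
jar [ 779.96314189 -100.0127593    70.        ]
paddle [351.14202045 -62.65810949   5.        ] [282.63581227 -49.71415743   5.        ] [424.50932785 -70.31080899   5.        ]
fixedjaw far corner [678.66789568 211.49292354  75.        ] [570.49372573 236.54983781  75.        ]
```

View pics/sidec.png

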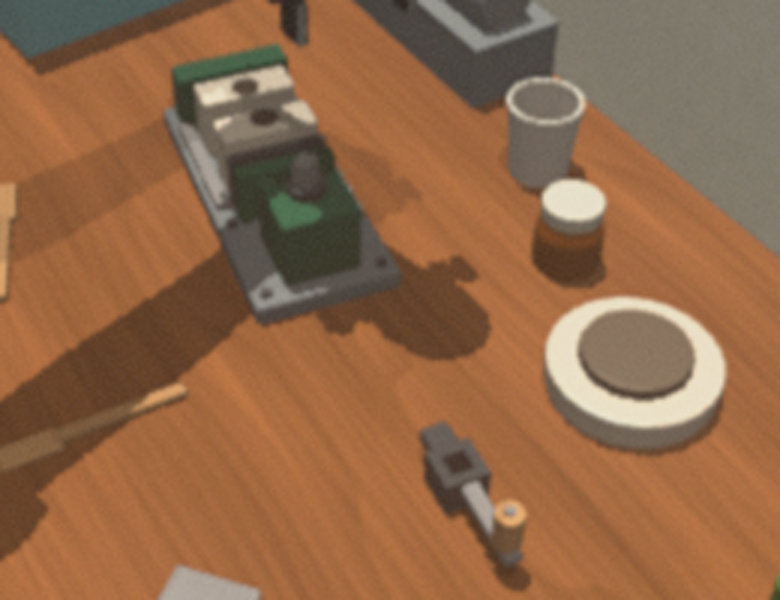

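View pics/wrist0.png

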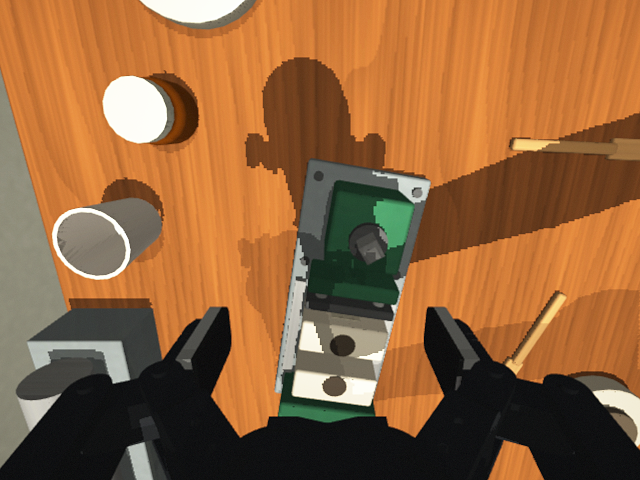

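Emit:
drive_tool([
  [-1,45,10,10,0],
  [-1,90,20,20,0],
  [-1,135,30,30,0],
  [-1,180,40,30,0],
  [-1,225,50,30,0],
  [-1,265,60,30,0],
  [-1,270,60,30,0],
  [-1,270,60,30,0],
  [-1,270,60,30,0],
])

```text
clock: 1.05
position: [565.1, -269.2, 201.1]
ee_rot: [0.707, -0.707, -0.0, -0.0]
contact_force: [-0.0, 0.3, 0.3]
gripper_width: 85.4
grasp_force: 0.0
```

```bash
python3 - <<'E'
from h import *
s=arm.read_state(); print(s['clock'],s['position'],s['ee_rot'],s['joint_vel'])
c=cam('wrist',s); cv2.imwrite("pics/w1.png",arm.get_image('wrist'))
import json; json.dump({k:np.array(s[k]).tolist() for k in('position','ee_rot')},open('w1.json','w'))
print(proj(c,[[566,-244,32],[557,-325,65]]))
E
```

```text
1.05 [ 565.1164257  -269.22636239  201.05445126] [ 7.07274781e-01 -7.06938695e-01 -2.53933122e-04 -9.43046124e-06] [ 1.99345640e-02 -5.89337274e-03  6.55673617e-05  3.05972912e-04
 -1.69991225e-03  2.36179082e-03]
[[325.01379468 243.54810904]
 [335.87896343 161.64129908]]
```

View pics/w1.png

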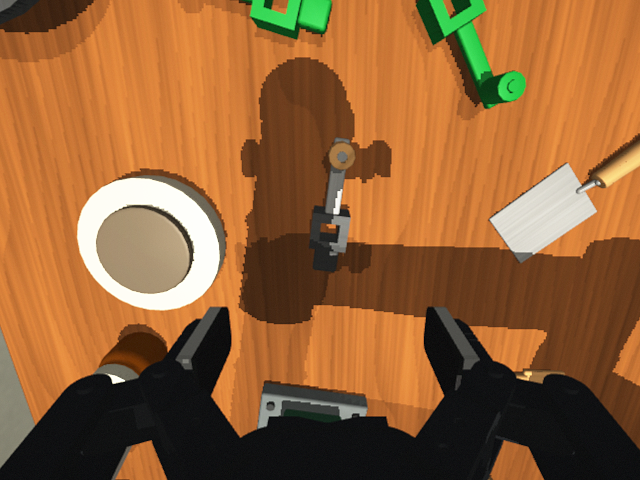

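The first wrist view shows the shaft near (371,247), its square tip clearly turned. The second shows the crank's hub near (330,231) and its handle top near (342,155). I will enlarge both for the corners.

```bash
python3 - <<'E'
from h import *
a=cv2.imread('pics/wrist0.png')[217:277,341:401]; b=cv2.imread('pics/w1.png')[195:275,300:360]
g=lambda x,k:np.clip(cv2.resize(x,None,fx=k,fy=k,interpolation=cv2.INTER_CUBIC).astype(float)*1.5,0,255)
A=g(a,6.667)[:400,:400];B=g(b,6.667)
im=np.zeros((534,800,3));im[:400,:400]=A;im[:B.shape[0],400:400+B.shape[1]]=B[:534,:400]
cv2.imwrite('pics/crop2.png',im)
E
```

```text
[ WARN:0@0.210] global loadsave.cpp:1063 imwrite_ Unsupported depth image for selected encoder is fallbacked to CV_8U.
```

View pics/crop2.png

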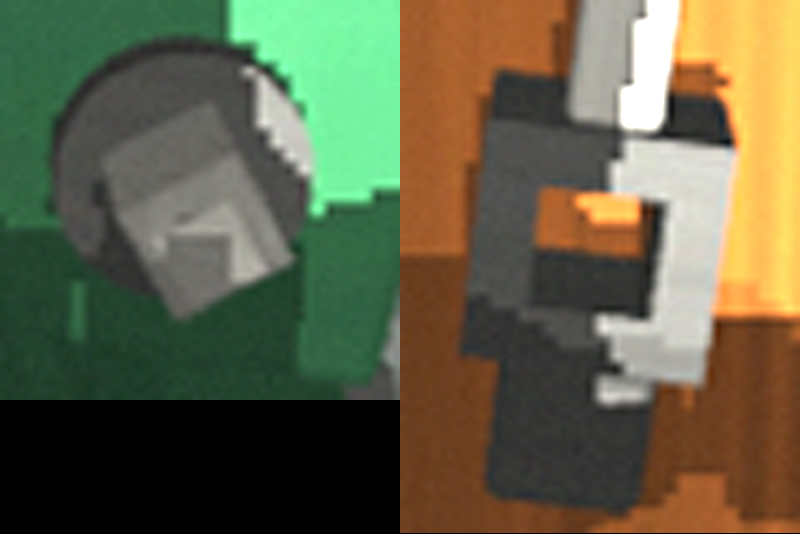

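```bash
python3 - <<'E'
from h import *; import json
c0=cam('wrist',dict(position=[624.418,.036,230.217],ee_rot=[-.70711,.70711,.0005,-.0005]))
w=json.load(open('w1.json'));c1=cam('wrist',w)
def go(c,pts,ox,oy,z):
    Q=np.array([ray(c,ox+x/6.667,oy+y/6.667,z) for x,y in pts])
    e=np.roll(Q,-1,0)-Q; print(Q.mean(0).round(1),np.linalg.norm(e,axis=1).round(1),np.degrees(np.arctan2(e[:,1],e[:,0])).round(1))
go(c0,[(182,320),(294,262),(238,152),(122,207)],341,217,117)
go(c1,[(88,118),(335,148),(305,385),(65,357)],300,195,32)
go(c1,[(140,188),(262,200),(250,318),(130,305)],300,195,32)
print(ray(c1,342,155,65))
p=cam('wrist',w)
# clamp yaw from bed corners seen in w0 (z=20)
print(ray(c0,311,159,20),ray(c0,430,180,20))
E
```

```text
[586.8  13.4 117. ] [15.3 15.9 15.3 16.6] [-150.3  -62.1   27.1  117.9]
[ 561.4 -254.6   32. ] [35.3 36.1 35.5 36.1] [172.9  84.3  -7.1 -96.1]
[ 561.8 -254.7   32. ] [17.5 17.9 17.6 17.7] [174.2  85.1  -6.5 -95. ]
[ 552.16311548 -330.18371068   65.        ]
[639.35424423 -51.25940969  20.        ] [516.59380963 -30.04649697  20.        ]
```

The hub measures 35–36 mm and its hole 17.7 mm, centred at (561.5,−254.6), with the arm at −97°. The shaft square measures about 16 mm, at (586.8,13.4), with its sides at 28° (mod 90°). Both agree with the given sizes, so I go for the hub grasp.

Emit:
drive_tool([
  [-1,-8,2,40,7],
  [-1,-14.5,3.6,80,7],
  [-1,-14.5,3.6,120,7],
  [-1,-14.5,3.6,160,7],
  [-1,-14.5,3.6,185,7],
  [-1,-14.5,3.6,196.5,7],
  [-1,-14.5,3.6,196.5,7],
  [1,-14.5,3.6,196.5,7],
  [1,-14.5,3.6,196.5,7],
  [1,-14.5,3.6,196.5,7],
  [1,-14.5,3.6,196.5,7],
  [1,-14.5,3.6,196.5,7],
])

```text
clock: 2.3
position: [562.6, -255.8, 6.6]
ee_rot: [-0.663, 0.749, -0.001, 0.001]
contact_force: [-1.1, 0.7, 6.4]
gripper_width: 34.9
grasp_force: 61.4
```

Emit:
drive_tool([
  [1,0,0,-30,0],
  [1,0,0,-80,0],
  [1,-15,0,-125,0],
  [1,-60,2,-150,-8],
  [1,-105,4,-150,-16],
  [1,-150,6,-150,-24],
  [1,-195,7,-150,-32],
  [1,-235,8,-150,-35],
  [1,-262,8.8,-150,-35],
  [1,-270,8.8,-150,-35],
  [1,-270,8.8,-150,-35],
  [1,-270,8.8,-150,-35],
])

```text
clock: 3.5
position: [584.8, 12.8, 154.2]
ee_rot: [0.857, -0.515, -0.001, 0.001]
contact_force: [0.0, -0.8, -3.1]
gripper_width: 35.1
grasp_force: 61.3
```

```bash
python3 - <<'E'
from h import *; import json
s=arm.read_state(); print(s['clock'],s['position'],s['ee_rot'],s['contact_force'],s['gripper_width'],s['joints'])
json.dump({k:np.array(s[k]).tolist() for k in('position','ee_rot')},open('w2.json','w'))
im=arm.get_image('wrist');cv2.imwrite("pics/w2.png",im)
z=s['position'][2]-6.6+32
p=np.array(s['position']);c=cam('wrist',s);print(proj(c,[[p[0],p[1],z],[586.8,13.4,123]]))
E
```

```text
3.5 [584.81664467  12.76167676 154.18429788] [ 8.56943535e-01 -5.15409515e-01 -6.81411828e-04  5.87891597e-04] [ 0.00974173 -0.77636958 -3.11586726] 35.136150790979045 [ 2.98396964e-01  3.83510165e-01 -2.00425915e-01 -2.75135985e-04
 -9.88645464e-01  1.89579439e-01]
[[324.68882375 341.04871494]
 [321.4817482  280.018465  ]]
```

View pics/w2.png

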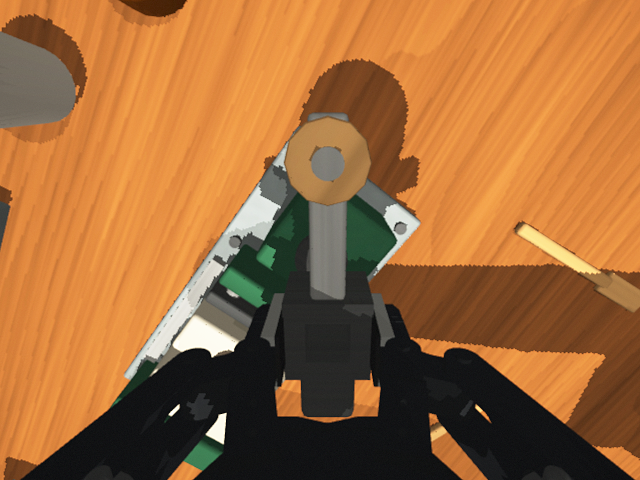

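The wrist view shows the hub upright in the fingers: hole near (327,341), handle top centre (328,161), arm pointing straight up the image.

```bash
python3 - <<'E'
from h import *; import json
w=json.load(open('w2.json'));c=cam('wrist',w);M=R.from_quat(w['ee_rot']).as_matrix();p=np.array(w['position'])
z0=p[2]-6.6
for n,(u,v,h) in dict(handle=(328,161,65),hole=(327,341,32)).items():
    P=ray(c,u,v,z0+h);print(n,P.round(1),'tool',(M.T@(P-p)).round(1))
d=np.array([586.8,13.4,p[2]])-p; print('tcp->shaft tool',(M.T@d).round(2), 'yaw tool x',np.degrees(np.arctan2(M[1,0],M[0,0])))
E
```

```text
handle [618.6 -53.3 212.6] tool [ 74.2   1.2 -58.4]
hole [584.   12.3 179.6] tool [  0.    1.  -25.4]
tcp->shaft tool [ 0.37 -2.05 -0.  ] yaw tool x -62.049718374468995
```

Emit:
drive_tool([
  [1,0.8,-2.9,0,0],
  [1,0.8,-2.9,10,0],
  [1,0.8,-2.9,18,0],
  [1,0.8,-2.9,23,0],
  [1,0.8,-2.9,26,0],
  [1,0.8,-2.9,29,0],
  [1,0.8,-2.9,32,0],
  [1,0.8,-2.9,35,0],
  [1,0.8,-2.9,35,0],
])

```text
clock: 4.45
position: [589.1, 14.0, 119.8]
ee_rot: [0.857, -0.515, 0.001, -0.0]
contact_force: [3.0, -2.3, -5.0]
gripper_width: 34.6
grasp_force: 61.1
```

Emit:
drive_tool([
  [1,0.8,0.5,4,0],
  [1,0.8,0.5,8,0],
  [1,0.8,0.5,12,0],
  [1,0.8,0.5,15,0],
  [1,0.8,0.5,17,0],
  [1,0.8,0.5,18.5,0],
  [1,0.8,0.5,19.5,0],
  [1,0.8,0.5,19.5,0],
])

```text
clock: 5.25
position: [588.2, 13.3, 101.6]
ee_rot: [0.857, -0.515, 0.0, 0.0]
contact_force: [-4.1, -0.5, 4.4]
gripper_width: 35.0
grasp_force: 62.4
```

Emit:
drive_tool([
  [-1,0,0,0,0],
  [-1,0,0,0,0],
  [-1,0,0,0,0],
  [-1,0,0,0,0],
  [-1,0,0,-35,0],
  [-1,0,0,-75,0],
  [-1,20,0,-80,0],
  [-1,20,0,-80,0],
  [-1,20,0,-80,0],
])

```text
clock: 6.15
position: [597.3, -4.5, 179.7]
ee_rot: [0.857, -0.515, -0.001, 0.0]
contact_force: [-0.5, 0.0, -0.2]
gripper_width: 85.3
grasp_force: 0.0
```

```bash
python3 - <<'E'
from h import *; import json
s=arm.read_state(); print(s['clock'],s['position'],s['contact_force'],s['gripper_width'])
json.dump({k:np.array(s[k]).tolist() for k in('position','ee_rot')},open('w3.json','w'))
cv2.imwrite("pics/w3.png",arm.get_image('wrist'))
c=cam('wrist',s);a=np.radians(-62);d=np.array([np.cos(a),np.sin(a)])*75
print(proj(c,[[588+d[0],13.2+d[1],160],[588,13.2,127],[588,13.2,123]]))
E
```

```text
6.15 [597.30740537  -4.48415643 179.65945916] [-0.50335374  0.04470489 -0.17545671] 85.29814666747498
[[324.58859529 186.23418797]
 [325.27028035 294.50234863]
 [325.29271438 291.61544082]]
```

View pics/w3.png

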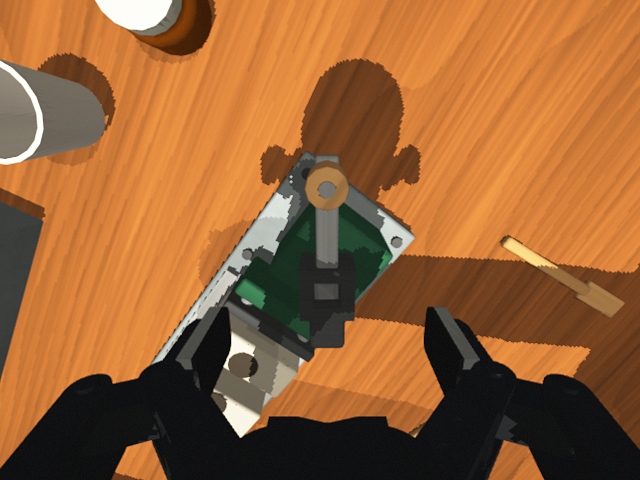

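The handle is at (327,187), where predicted, and the shaft tip shows inside the hub hole at (326,291). The crank is seated, so I grip the handle.

Emit:
drive_tool([
  [-1,35,0,0,0],
  [-1,55,0,10,0],
  [-1,55,0,35,0],
  [-1,55,0,48,0],
  [-1,55,0,48,0],
  [1,55,0,48,0],
  [1,55,0,48,0],
  [1,55,0,48,0],
  [1,55,0,48,0],
  [1,55,0,48,0],
  [1,55,0,48,0],
])

```text
clock: 7.3
position: [624.0, -52.9, 133.0]
ee_rot: [0.857, -0.515, 0.001, -0.0]
contact_force: [0.4, 0.7, 1.7]
gripper_width: 20.0
grasp_force: 58.5
```

Emit:
drive_tool([
  [1,-2.6,19.4,0,0],
  [1,-10,37.5,0,0],
  [1,-22,53,0,0],
  [1,-37.5,65,0,0],
  [1,-55.6,72.4,0,0],
  [1,-75,75,0,0],
  [1,-75,75,0,0],
])

```text
clock: 8.0
position: [522.1, -20.8, 133.2]
ee_rot: [0.858, -0.514, 0.001, -0.001]
contact_force: [0.3, 0.5, 2.7]
gripper_width: 20.4
grasp_force: 59.5
```

Emit:
drive_tool([
  [1,-19.4,-2.6,0,0],
  [1,-37.5,-10,0,0],
  [1,-53,-22,0,0],
  [1,-65,-37.5,0,0],
  [1,-72.4,-55.6,0,0],
  [1,-75,-75,0,0],
  [1,-72.4,-94.4,0,0],
  [1,-65,-112.5,0,0],
  [1,-53,-128,0,0],
  [1,-37.5,-140,0,0],
  [1,-19.4,-147.4,0,0],
  [1,0,-150,0,0],
])

```text
clock: 9.2
position: [655.3, 49.4, 132.7]
ee_rot: [0.857, -0.515, -0.001, 0.0]
contact_force: [-3.7, 1.6, 5.6]
gripper_width: 19.8
grasp_force: 60.0
```

Emit:
drive_tool([
  [1,19.4,2.6,0,0],
  [1,37.5,10,0,0],
  [1,53,22,0,0],
  [1,65,37.5,0,0],
  [1,72.4,55.6,0,0],
  [1,75,75,0,0],
  [1,72.4,94.4,0,0],
  [1,65,112.5,0,0],
  [1,53,128,0,0],
  [1,37.5,140,0,0],
  [1,19.4,147.4,0,0],
  [1,0,150,0,0],
])

```text
clock: 10.4
position: [523.0, -22.8, 133.1]
ee_rot: [0.857, -0.515, 0.002, -0.001]
contact_force: [5.9, -1.4, -0.6]
gripper_width: 19.8
grasp_force: 59.3
```

Emit:
drive_tool([
  [1,-19.4,-2.6,0,0],
  [1,-37.5,-10,0,0],
  [1,-53,-22,0,0],
  [1,-65,-37.5,0,0],
  [1,-72.4,-55.6,0,0],
  [1,-75,-75,0,0],
  [1,-72.4,-94.4,0,0],
  [1,-65,-112.5,0,0],
  [1,-53,-128,0,0],
  [1,-37.5,-140,0,0],
  [1,-19.4,-147.4,0,0],
  [1,0,-150,0,0],
])

```text
clock: 11.6
position: [655.3, 49.2, 132.8]
ee_rot: [0.857, -0.515, -0.0, -0.0]
contact_force: [-2.7, 3.3, 6.2]
gripper_width: 19.9
grasp_force: 60.2
```

Emit:
drive_tool([
  [1,19.4,2.6,0,0],
  [1,37.5,10,0,0],
  [1,53,22,0,0],
  [1,65,37.5,0,0],
])

```text
clock: 12.0
position: [653.5, -26.6, 132.8]
ee_rot: [0.857, -0.515, 0.001, -0.001]
contact_force: [1.4, 4.7, 4.3]
gripper_width: 20.5
grasp_force: 59.8
```

Emit:
drive_tool([
  [1,7.4,18.1,0,0],
  [1,10,37.5,0,0],
])

```text
clock: 12.2
position: [624.6, -53.8, 132.8]
ee_rot: [0.857, -0.515, 0.002, -0.001]
contact_force: [3.1, 4.7, 3.2]
gripper_width: 20.0
grasp_force: 59.6
```

```bash
python3 - <<'E'
from h import *
cv2.imwrite("pics/s4.png",cv2.resize(arm.get_image('side')[140:270,230:370],None,fx=4,fy=4,interpolation=cv2.INTER_CUBIC)); cv2.imwrite("pics/w4.png",arm.get_image('wrist'))
E
```

```text
(no output)
```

View pics/w4.png

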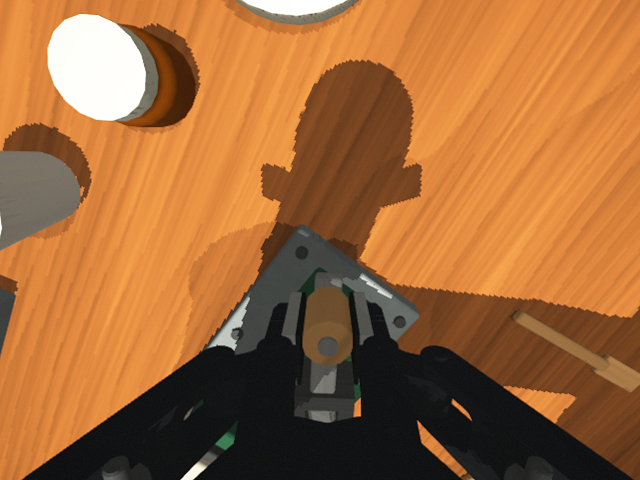

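The wrist view shows the handle firmly held at (326,330) with the hub still on the shaft behind it at about (325,400). I go on in small steps, watching the force.

Emit:
drive_tool([
  [1,-2.6,19.4,0,0],
  [1,-10,37.5,0,0],
  [1,-10,37.5,0,0],
])

```text
clock: 12.6
position: [584.3, -62.3, 132.7]
ee_rot: [0.857, -0.515, -0.0, 0.001]
contact_force: [0.3, -1.5, 4.7]
gripper_width: 20.7
grasp_force: 59.6
```

Emit:
drive_tool([
  [1,-12,15.5,0,0],
  [1,-27.5,27.5,0,0],
  [1,-27.5,27.5,0,0],
])

```text
clock: 12.9
position: [548.1, -50.1, 132.8]
ee_rot: [0.857, -0.515, -0.0, 0.0]
contact_force: [-0.7, -0.2, 5.1]
gripper_width: 20.3
grasp_force: 59.8
```

Emit:
drive_tool([
  [1,-18.1,7.4,0,0],
  [1,-37.5,10,0,0],
])

```text
clock: 13.1
position: [523.3, -23.3, 133.0]
ee_rot: [0.857, -0.515, 0.001, 0.001]
contact_force: [2.6, -3.5, 4.7]
gripper_width: 20.2
grasp_force: 59.9
```

Emit:
drive_tool([
  [1,-19.4,-2.6,0,0],
  [1,-37.5,-10,0,0],
])

```text
clock: 13.3
position: [513.9, 14.8, 132.8]
ee_rot: [0.857, -0.515, 0.0, 0.002]
contact_force: [4.0, -6.8, 2.5]
gripper_width: 20.1
grasp_force: 59.8
```

Emit:
drive_tool([
  [1,0,0,0,0],
  [1,0,0,0,0],
])

```text
clock: 13.5
position: [514.1, 16.3, 132.7]
ee_rot: [0.858, -0.514, -0.0, 0.001]
contact_force: [-1.7, 1.6, 7.2]
gripper_width: 20.0
grasp_force: 60.2
```

Emit:
drive_tool([
  [1,-8.5,-5.4,0,0],
  [1,-15.5,-12,0,0],
])

```text
clock: 13.7
position: [516.6, 33.4, 132.5]
ee_rot: [0.857, -0.515, -0.001, 0.003]
contact_force: [-1.1, -7.8, 6.3]
gripper_width: 20.1
grasp_force: 60.1
```

```bash
python3 - <<'E'
from h import *
a=arm.get_image('side')[140:270,230:360];b=arm.get_image('scene')[260:390,320:450]
cv2.imwrite("pics/c5.png",cv2.resize(np.hstack([a,b]),None,fx=3,fy=3,interpolation=cv2.INTER_CUBIC))
E
```

```text
(no output)
```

View pics/c5.png

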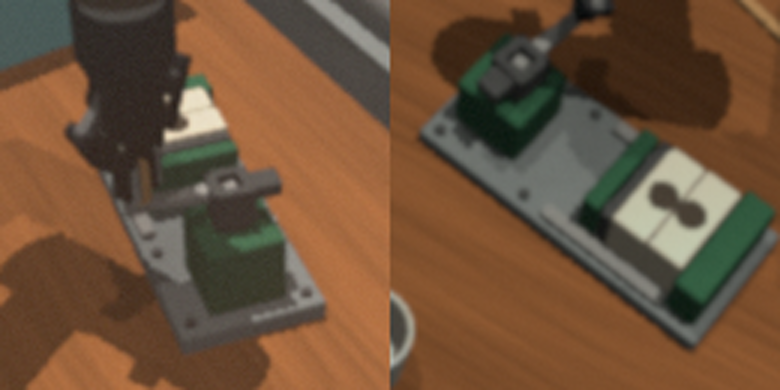

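The two mould halves now stand face to face against the fixed jaw, with the dark plate tight on mould_a (seam near (675,210) in the crop), and the force is rising. I add a little more in slow steps.

Emit:
drive_tool([
  [1,-6.5,-7.3,0,0],
  [1,-12,-15.5,0,0],
])

```text
clock: 14.0
position: [523.6, 50.6, 132.3]
ee_rot: [0.857, -0.515, -0.001, 0.004]
contact_force: [-2.5, -8.0, 8.1]
gripper_width: 20.2
grasp_force: 60.2
```

Emit:
drive_tool([
  [1,-4.3,-8.8,0,0],
  [1,-7.4,-18.1,0,0],
])

```text
clock: 14.2
position: [534.8, 65.6, 132.1]
ee_rot: [0.857, -0.515, -0.003, 0.005]
contact_force: [-7.9, -5.7, 11.4]
gripper_width: 20.0
grasp_force: 60.6
```

Emit:
drive_tool([
  [1,0,0,0,0],
  [-1,0,0,0,0],
  [-1,0,0,0,0],
  [-1,0,0,0,0],
  [-1,0,0,0,0],
  [-1,0,0,-35,0],
  [-1,0,0,-80,0],
  [-1,10,-40,-100,0],
  [-1,25,-85,-100,0],
  [-1,30,-100,-100,0],
  [-1,30,-100,-100,0],
  [-1,30,-100,-100,0],
])

```text
clock: 15.4
position: [639.2, 88.5, 231.4]
ee_rot: [0.857, -0.515, -0.001, 0.001]
contact_force: [-0.3, -0.1, -0.4]
gripper_width: 85.6
grasp_force: 0.0
```

```bash
python3 - <<'E'
from h import *
s=arm.read_state(); print(s['clock'],s['position'],s['contact_force'],s['gripper_width'])
im1=arm.get_image('wrist');cv2.imwrite('pics/w6.png',im1); c1=cam('wrist',s)
im0=cv2.imread('pics/wrist0.png'); c0=cam('wrist',dict(position=[624.418,.036,230.217],ee_rot=[-.70711,.70711,.0005,-.0005]))
y=np.radians(-9.8);ex=np.array([np.cos(y),np.sin(y)]);ey=np.array([-np.sin(y),np.cos(y)])
o=np.array([587.5,13.3])
for im,c,r in((im0,c0,range(45,150,1)),(im1,c1,range(85,215,1))):
    print('---')
    for k in r:
        px=[]
        for x in (-30,-15,0,15,30):
            u=proj(c,[[*(o+ex*x+ey*k),75]])[0].round().astype(int)
            px.append(im[u[1],u[0]] if 0<=u[1]<480 and 0<=u[0]<640 else [0,0,0])
        px=np.array(px,int)
        print(k,' '.join('G' if g>b+12 and g>r_+12 else ('W' if r_>150 else ('d' if r_<75 else 'm')) for b,g,r_ in px),end=' | ')
E
```

```text
15.4 [639.16812132  88.49563895 231.37143315] [-0.25325347 -0.08062637 -0.44690649] 85.55447968675367
---
45 G G G G G | 46 G G G G d | 47 G G G G d | 48 G G G G d | 49 d G G G d | 50 G G G G G | 51 G G G G G | 52 G G G G d | 53 G G G G G | 54 G G G G G | 55 G G G G G | 56 G G G G G | 57 G G G G G | 58 G G G G G | 59 G G G G G | 60 G G G G G | 61 G G G G G | 62 G G G G G | 63 G G G G G | 64 G G G G G | 65 G G G d G | 66 m d d d d | 67 m d d d d | 68 m d d d d | 69 m d d d m | 70 d d d d d | 71 d d d d d | 72 d d d d d | 73 d d d d d | 74 d d d d d | 75 d d d d d | 76 d d d d d | 77 d d d d d | 78 d d d d d | 79 d d d d d | 80 d d d d d | 81 d d d d d | 82 d d d d d | 83 d d d d d | 84 m m m d d | 85 m m m m m | 86 m m m m m | 87 m m m m m | 88 m m m m m | 89 m m m m m | 90 m m m m m | 91 m m m m m | 92 m m m m m | 93 m m m m m | 94 m m m m m | 95 m m m m m | 96 m m m m m | 97 m m m m m | 98 W W W m m | 99 W W W W m | 100 W W W W m | 101 W W W W m | 102 W W W m m | 103 W W W m m | 104 W W W m m | 105 W W W m W | 106 W W W m W | 107 W W m m W | 108 W W m m W | 109 W W d m W | 110 W W d
[... 1999 characters left out ...]
 m W d m W | 172 m m m W W | 173 W W d W W | 174 W W d W W | 175 W W d W W | 176 W W d W W | 177 W W d W W | 178 W W d W W | 179 W W d W W | 180 W W d W W | 181 W W d W W | 182 W m d W W | 183 W m d W W | 184 W m d W W | 185 W m d W W | 186 W m d W W | 187 W d d W W | 188 W m d W W | 189 W d d W W | 190 W m d W W | 191 W W d W W | 192 W m d W W | 193 W W d W W | 194 W W d W W | 195 W W d W W | 196 W W m W W | 197 W W m W W | 198 W W m W W | 199 W W W W W | 200 W W W W W | 201 W W W W W | 202 W W W W W | 203 W W W W W | 204 W W W W W | 205 W W W W W | 206 W m W W W | 207 G m G W W | 208 G G G G G | 209 G G G G G | 210 G G G G G | 211 G G G G G | 212 G G G G G | 213 G G G G G | 214 G G G G G |
```

The block-to-plate-face distance went from about 18 mm to about 13 mm. The plate is therefore pressed in by about 5 mm (over half), with its face at y≈135 as it must be when shut. Handing in.

```bash
python3 -c "
from bench import arm
print(arm.job_done())"
```

```text
the job is handed in; nothing more can be done
None
```

The crank is seated on the shaft and wound about 2.46 turns clockwise; the mould halves are face to face against the fixed jaw, the plate is pressed in about 5 mm, and the job was handed in after about 15 s of robot time (no verdict returned).

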